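Release the tray of heels through the lift gate of the roller lane

ROBOT

A 7-joint arm with a two-finger parallel gripper is mounted at the origin on the work surface. World frame = base frame: x ahead of the robot, y to its left, z up, the work surface at z = 0. Lengths are in m, angles in rad, forces in N, time in s.
With the tool pointing down it reaches from about 0.35 to 0.9 m from the base axis. Payload 7.2 kg.
Tool frame: the origin (TCP) lies midway between the tips of the shut fingers; the grasp point (between the pads) lies 19 mm behind it (hold_point_z is the distance from the TCP to the grasp point, in m); z points along the fingers, x is the direction in which the jaws open and shut, and the axes are right-handed (so a half turn about z gives the same grasp; the last joint's range is limited). The gripper opens to 88 mm and grips with 3 to 60 N. Pads are 20 mm wide; open, the fingers measure 115 mm over their backs; the gripper's body (75 mm by 178 mm) begins 61 mm behind the grasp point.
Start: joints at [1.225, 0.411, -0.013, 1.596, 0.006, 1.134, -0.082], TCP at [0.171, -0.601, 0.223] pointing down, gripper open.
Joint ranges: [-2.95, 2.95], [-0.29, 1.99], [-1.47, 1.44], [0.14, 2.54], [-1.03, 4.17], [0.13, 1.85], [-2.86, 2.86]. Speed limits (rad/s): [2.39, 2.39, 3.01, 3.01, 3.14, 3.14, 3.14].

INTERFACE

Orientations are given as [roll, pitch, yaw] about the fixed x, y, z axes, in that order (R = Rz(yaw) Ry(pitch) Rx(roll)).
In Python, from station import move_to, line_to, move_j, command_gripper, wait, solve_ik, get_obs, capture, camera_model, IKError, hand_in, spot_in, regions_of, hold_point_z gives the robot as it stands. Calls block until the motion is done:
- move_to(position, orientation): joint-space move of the TCP to a pose.
- line_to(position, vel=0.15, orientation=None): straight line of the TCP; orientation=None keeps the orientation; vel is the mean speed in m/s.
- move_j(angles): joint-space move.
- command_gripper(opening, grip_force=None): opening from 0.0 (shut) to 1.0 (fully open); grip_force is the grip in N (None keeps the last); returns when the fingers have stopped.
- wait(seconds).
- solve_ik(position, orientation): joint angles nearest the present ones, or None.
- get_obs(): the state.
- capture(name): name is "scene" or "side" or "wrist"; returns (picture, depth): 480x640x3 uint8, red, green, blue; 480x640 float32, m along the optical axis (not along the pixel's ray), 0 where there is no reading.
- camera_model(name): a dict with "vertical_fov" (degrees; the focal length in pixels is half the picture's height over the tangent of half this angle, whatever the lens; pixels are square), "cx", "cy" (the principal point, pixels), "origin" and "orientation" of the camera in the world; the wrist camera has in their place "mount" (4x4, takes a point from camera to tool coordinates, whose origin is the TCP and whose axes are the tool frame's). Camera axes: x right, y down, z forward; pixel columns grow to the right and rows downward; lengths in m; the calibration is good to about 2 mm. A picture is of the moment at which its call begins: read the wrist's pose just before it. camera_model takes no time and is no camera call.
A pose or a line that the arm cannot do raises IKError and nothing moves.
- hand_in(): hands the job in, once; it reports no verdict.
Trained networks look in the newest picture that a camera, given by its name, has taken for a name from the list of things; names that differ only in an ending like _2 or _b are one class to them, and where a whole thing is asked for, a point or a joint stands for the part that bears it (a point fixed in the world has none). Each returns a list of dicts, best first, with "p" (0 to 1); they miss things now and then, are a little off and sometimes report something else, mostly with a low value. They report only what shows in the picture. A call takes as long as a camera call. They do not tell look-alikes from the thing itself.
- spot_in(name, camera): "extent" ([left, top, right, bottom] as shares, 0 to 1, of the picture: columns of its width, rows of its height, round what is visible of it).
- regions_of(name, camera): "mask" (480x640 bool, what is visible of it) and "extent" ([left, top, right, bottom] as shares, 0 to 1, of the picture: columns of its width, rows of its height, round what is visible of it).
The state is a dict: "t": time; "q": joint angles; "dq": joint speeds; "tau": joint torques, N m; "tcp_pos": TCP position; "orientation": TCP orientation; "force": force on the tool from outside, world axes, zero at the start; "torque": the same for the moment, N m; "opening": opening from 0.0 (shut) to 1.0 (fully open).
Only numpy, scipy, OpenCV 4.12 (cv2) and the standard library are available. Lean on these libraries where they do the work, as an engineer would, in place of code of your own. Each camera call takes 0.05 s, during which the arm holds its last target.

TASK

A tray of shoe heels is waiting behind the lift gate of the sloping roller lane. With the fingertips, press the round palm plate of the gate lever all the way down and keep it down while the tray rolls by itself under the raised gate to the buffers at the low end; then let the lever come back up so that the gate drops fully shut behind the tray. Do not touch the tray or the gate, and leave the shoe last, the tin and the brush on the bench where they are.

Things in the scene. Friction and masses are not known exactly. Their poses are not given: they have to be found in the camera images.
- lane: Gravity roller lane fixed on the bench: green steel side frames 534 mm long, 155 mm over all wide, 15 aluminium rollers. Origin on the bench under its middle, z up, y along the lane up its 5 degree slope: +y the high infeed end, -y the low end with two rubber buffers at y = -240 mm. The lever is on its -x side. Roller tops 85 mm over the bench at y = 0; gate guides at y = 30 mm, 205 mm high.
- palm (a point): Round black rubber plate, 56 mm across, 12 mm thick, on the free end of the rocking lever, over open bench. This point: centre of its upper face. At rest, its high position, it is at (-222, 14, 269) mm in the lane's frame, leaning 14 degrees towards the lane; fully pressed at (-230, 19, 208) mm, 61 mm lower, leaning 14 degrees the other way, on an arc of 125 mm about the lever's pivot.
- lever (a joint): Angle of the rocking lever, rad: 0 at rest (plate up, gate shut), 0.49 fully pressed against its stop (gate 51 mm up). Pivot at (-105, 18, 222) mm in the lane's frame. The plate takes about 3 N to start and 6 N at the bottom; let go, spring and gate weight bring the lever back to 0.
- gate: Plain steel lift gate, 158 mm wide, 60 mm high, 6 mm thick, sliding between two guide channels across the lane, hung from the lever's inner end. Origin: middle of its lower edge; shut at (0, 30, 92) mm in the lane's frame, fully raised 51 mm higher. The tray passes under it once it is up about 37 mm (lever at 0.36 or more).
- tray: Open plywood tray, 140 mm (x) by 200 mm (y) by 40 mm high, about 0.6 kg, four dark heels in it below the rim. Origin: centre of its underside. It waits on the rollers against the gate at (0, 134, 97) mm in the lane's frame; at the buffers it is at (0, -139, 73) mm. It is clear of the gate below y = -75 mm. It rolls down by itself in roughly 2 to 4 s.
- last: Bystander: pale wooden shoe last, 255 mm long, 86 mm wide, 104 mm high, lying sole down on the bench beside the lane. Origin at the underside, about mid-length; its x axis points to the toe.
- tin: Bystander: flat round metal tin, 76 mm across, 34 mm high, standing on the bench. Origin at the centre of its underside.
- brush: Bystander: flat brush with a wooden handle, 170 mm long, 42 mm wide, 20 mm thick, lying on the bench. Origin at the underside near mid-length, x axis along it towards the bristle end.
There are look-alikes about, which are no part of the job. Of the things like the tray, leave any that is green or pink; of the rest the larger one is meant.

How it is judged:
By the outcome, as a careful person would: the job done as asked, in the order asked, and still so for the second after the job is handed in, with the robot touching nothing.
It also fails if it takes over 34 s, if anything falls off the work surface, if the arm or the gripper's body presses on something with over 40 N, if the wrist force passes 120 N, or if a joint passes its speed limit or range.

## Working session

There is one attempt and no reset: what is moved stays moved. The work goes in short steps, each a Python script; the robot and the scene stay as the last script left them, time stands still between calls to the robot, and variables do not carry over. Pictures are saved under pics/ and viewed, and the job is handed in when it is done.

```bash
mkdir -p pics; ls; python3 - <<'E'
from station import *
import cv2,numpy as np
for n in ("scene","side","wrist"):
    p,d=capture(n); cv2.imwrite(f"pics/{n}0.png",p[:,:,::-1]); np.savez(f"pics/{n}0.npz",p=p,d=d)
    print(n,camera_model(n))
o=get_obs();print(o['t'],o['tcp_pos'],o['orientation'],o['force'],hold_point_z)
E
```

```text
pics
scene {'vertical_fov': 51.24235814846769, 'cx': 322.49116391685243, 'cy': 227.38727130423973, 'origin': array([1.32039011, 0.4426771 , 1.18476509]), 'orientation': array([-2.46499272e+00, -1.49086469e-03,  2.00841802e+00])}
side {'vertical_fov': 50.04590628212967, 'cx': 323.5060883251452, 'cy': 240.33129856739413, 'origin': array([0.1882502 , 1.03549073, 1.03155228]), 'orientation': array([-2.28195247,  0.01900932, -2.75459624])}
wrist {'vertical_fov': 61.81699356059444, 'cx': 326.6533497496806, 'cy': 242.57889628833567, 'mount': array([[ 9.99999736e-01, -7.25888835e-04,  2.63840252e-05,
         8.38823939e-04],
       [ 6.89365096e-04,  9.59876435e-01,  2.80422458e-01,
        -7.62341171e-02],
       [-2.28880936e-04, -2.80422366e-01,  9.59876682e-01,
        -1.63655468e-01],
       [ 0.00000000e+00,  0.00000000e+00,  0.00000000e+00,
         1.00000000e+00]])}
0.15 [ 0.17125158 -0.60067048  0.22198592] [ 3.14149081e+00  1.26193624e-03 -1.29292506e+00] [0.17060157 0.03849846 0.13054399] 0.0187
```

View pics/scene0.png

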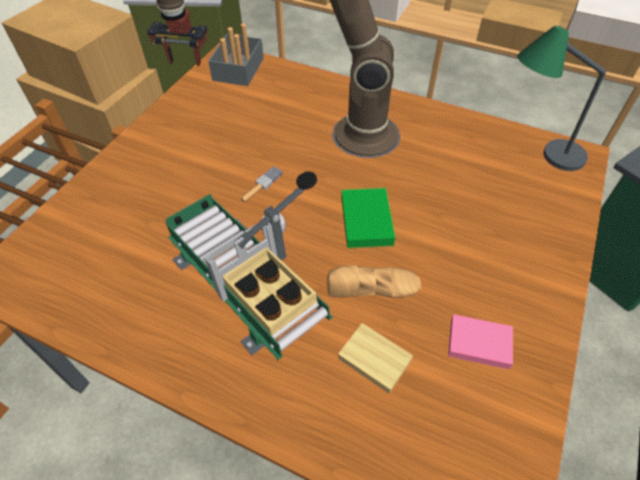

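View pics/side0.png

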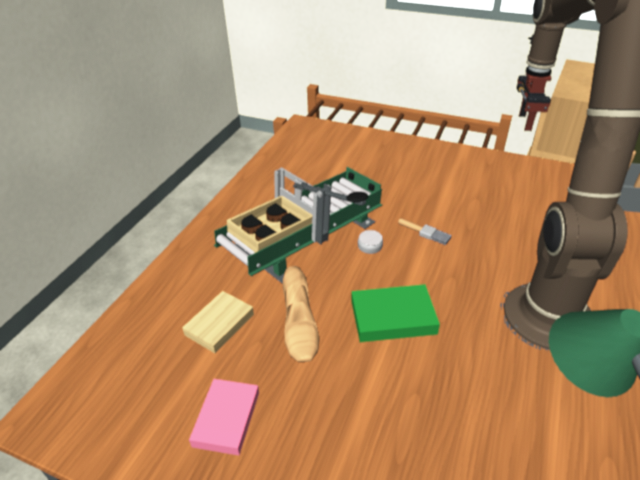

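View pics/wrist0.png

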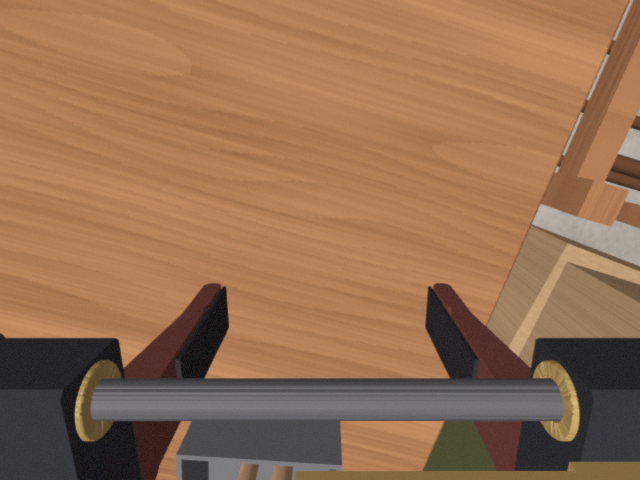

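The scene picture shows the lane with the tray of heels at about (270,285), the gate at (245,255) and the black palm plate at (306,180). There are four tray-like things in it:
- Tray in the lane, (270,285): plywood-coloured, holds the four heels and waits at the gate.
- Green block, (368,217): excluded by colour.
- Pink block, (482,340): excluded by colour.
- Pale plywood block, (375,356): smaller and lying on the bench.

The tray in the lane is the one meant. Next I'll measure and confirm it in a crop.

```bash
cat > h.py <<'E'
import numpy as np, cv2
from scipy.spatial.transform import Rotation as R
from station import *
def cloud(n,d):
    m=camera_model(n); f=240/np.tan(np.radians(m['vertical_fov']/2))
    v,u=np.mgrid[:480,:640]
    P=np.stack([(u-m['cx'])/f*d,(v-m['cy'])/f*d,d],-1)
    return P@R.from_euler('xyz',m['orientation']).as_matrix().T+m['origin']
E
python3 - <<'E'
from h import *
out={}
for n in ("scene","side"):
    z=np.load(f"pics/{n}0.npz");p,d=z['p'],z['d'];W=cloud(n,d)
    print(n,(d==0).mean())
    for nm in("palm","lane","tray","lever","gate","last","tin","brush"):
        r=regions_of(nm,n)
        for k in r[:3]:
            m=k['mask']&(d>0)
            v,u=np.nonzero(m)
            if len(u)==0: continue
            Q=W[m]; print(n,nm,round(k['p'],2),len(u),(int(u.mean()),int(v.mean())),np.round(np.median(Q,0),3),np.round(np.percentile(Q,[3,97],axis=0),3).tolist())
        if r: out[n+nm]=r[0]['mask']
np.savez("pics/masks.npz",**out)
z=np.load("pics/scene0.npz")['p']
cv2.imwrite("pics/crop_a.png",cv2.resize(z[150:400,150:420,::-1],None,fx=2.4,fy=2.4,interpolation=cv2.INTER_CUBIC))
E
```

```text
scene 0.0040852864583333336
scene palm 0.6 844 (283, 202) [0.586 0.003 0.238] [[0.508, -0.054, 0.2], [0.72, 0.048, 0.273]]
scene lane 0.8 8675 (237, 256) [ 0.706 -0.078  0.082] [[0.547, -0.319, 0.004], [0.892, 0.173, 0.262]]
scene lane 0.73 857 (281, 204) [0.594 0.    0.236] [[0.51, -0.058, 0.194], [0.722, 0.047, 0.273]]
scene tray 0.87 2828 (374, 357) [0.794 0.341 0.029] [[0.734, 0.265, 0.002], [0.847, 0.411, 0.033]]
scene tray 0.81 2830 (367, 217) [0.396 0.157 0.038] [[0.284, 0.067, 0.003], [0.485, 0.243, 0.043]]
scene tray 0.8 2687 (480, 341) [0.642 0.565 0.028] [[0.581, 0.493, 0.005], [0.694, 0.637, 0.033]]
scene gate 0.78 630 (243, 254) [ 0.736 -0.055  0.144] [[0.666, -0.083, 0.083], [0.797, -0.022, 0.205]]
scene gate 0.46 869 (282, 203) [0.582 0.001 0.236] [[0.503, -0.081, 0.002], [0.724, 0.048, 0.273]]
scene last 0.84 2592 (371, 281) [0.617 0.256 0.058] [[0.534, 0.16, 0.018], [0.674, 0.362, 0.099]]
scene tin 0.55 46 (282, 222) [ 0.513 -0.064  0.03 ] [[0.498, -0.078, 0.014], [0.525, -0.058, 0.037]]
scene brush 0.7 439 (263, 182) [ 0.377 -0.209  0.016] [[0.312, -0.231, 0.002], [
[... 737 characters left out ...]

side gate 0.78 320 (296, 199) [ 0.729 -0.051  0.145] [[0.676, -0.078, 0.129], [0.796, -0.024, 0.179]]
side gate 0.25 540 (426, 231) [ 0.366 -0.204  0.016] [[0.304, -0.246, -0.001], [0.458, -0.175, 0.023]]
side last 0.62 2528 (299, 316) [0.579 0.293 0.057] [[0.517, 0.175, 0.017], [0.65, 0.371, 0.1]]
side tin 0.94 485 (369, 241) [ 0.514 -0.077  0.031] [[0.483, -0.122, 0.003], [0.549, -0.054, 0.038]]
side brush 0.97 565 (428, 231) [ 0.361 -0.204  0.016] [[0.302, -0.242, -0.002], [0.458, -0.175, 0.023]]
side brush 0.57 422 (337, 194) [0.57  0.014 0.244] [[0.502, -0.047, 0.201], [0.719, 0.056, 0.274]]
side brush 0.29 2565 (299, 317) [0.578 0.294 0.057] [[0.517, 0.176, 0.012], [0.65, 0.372, 0.1]]
```

View pics/crop_a.png

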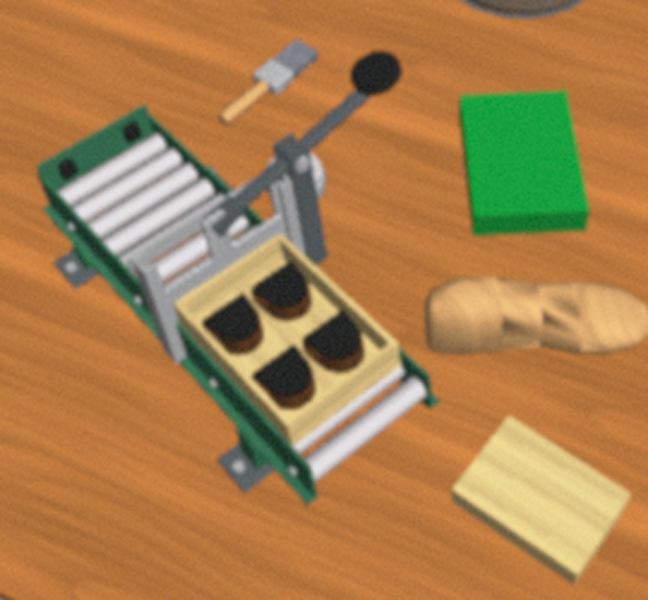

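The crop confirms it: the only tray holding four heels stands against the gate. Now I'll fit the lane frame and the plate.

```bash
python3 - <<'E'
from h import *
G=[];
for n in ("scene","side"):
    z=np.load(f"pics/{n}0.npz");p,d=z['p'].astype(int),z['d'];W=cloud(n,d)
    lum=p.sum(2)
    m=(d>0)&(lum<150)&(W[...,2]>.23)&(W[...,2]<.29)&(np.hypot(W[...,0]-.52,W[...,1]-.03)<.07)
    Q=W[m]; c=Q.mean(0)
    if len(Q)>20:
        u,s,vt=np.linalg.svd(Q-np.median(Q,0)); nrm=vt[2]*np.sign(vt[2][2])
        res=np.abs((Q-np.median(Q,0))@nrm); K=Q[res<.004]
        print(n,len(Q),len(K),np.round(c,4),np.round(np.median(Q,0),4),np.round(Q.min(0),3),np.round(Q.max(0),3),"mid",np.round((np.percentile(K,1,axis=0)+np.percentile(K,99,axis=0))/2,4),"n",np.round(nrm,3),"lean",np.degrees(np.arccos(nrm[2])))
    r,g,b=p[...,0],p[...,1],p[...,2]
    gm=(d>0)&(g>r*1.35)&(g>b*1.05)&(g<130)&(W[...,2]>.04)&(W[...,2]<.16)&(W[...,0]>.5)&(W[...,0]<.95)&(abs(W[...,1]+.07)<.33)
    G.append(W[gm]); print(n,'green',gm.sum())
G=np.vstack(G)
rect=cv2.minAreaRect((G[:,:2]).astype(np.float32)); print(rect); print(cv2.boxPoints(rect))
# robust: scan yaw minimising; use percentiles, extents
from itertools import product
best=[]
for a in np.radians(np.arange(-180,180,.5)):
    ex=np.array([np.cos(a),np.sin(a)]);ey=np.array([-ex[1],ex[0]])
    X=G[:,:2]@ex;Y=G[:,:2]@ey
    lo,hi=np.percentile(X,[.5,99.5]);w=hi-lo;l0,h0=np.percentile(Y,[.5,99.5])
    best.append((w,np.degrees(a),h0-l0,ex*(lo+hi)/2+ey*(l0+h0)/2))
best.sort(key=lambda t:t[0])
for t in best[:6]:print(t)
E
```

```text
scene 240 218 [0.531  0.0285 0.2673] [0.5309 0.0292 0.2676] [0.505 0.002 0.257] [0.556 0.053 0.277] mid [0.5307 0.0288 0.2677] n [ 0.188 -0.177  0.966] lean 14.941658861490282
scene green 1821
side 149 143 [0.5187 0.0388 0.2709] [0.5187 0.0402 0.2708] [0.495 0.014 0.261] [0.544 0.059 0.279] mid [0.5198 0.0361 0.2707] n [ 0.125 -0.106  0.986] lean 9.450131647925147
side green 2358
((0.7122604846954346, -0.06407803297042847), (0.5350512266159058, 0.21558111906051636), 66.40852355957031)
[[ 0.5064117  -0.2661053 ]
 [ 0.70397496 -0.3523836 ]
 [ 0.9181093   0.13794923]
 [ 0.720546    0.22422755]]
(np.float64(0.1815911868275515), np.float64(-24.000000000000004), np.float64(0.5280995788125886), array([ 0.72492021, -0.06943899]))
(np.float64(0.1815911868275515), np.float64(156.0), np.float64(0.5280995788125886), array([ 0.72492021, -0.06943899]))
(np.float64(0.18167380090105334), np.float64(-24.5), np.float64(0.5277601096650203), array([ 0.72355953, -0.0689508 ]))
(np.float64(0.18167380090105345), np.float64(155.5), np.float64(0.5277601096650204), array([ 0.72355953, -0.0689508 ]))
(np.float64(0.18176564653456273), np.float64(-23.5), np.float64(0.5282964692455308), array([ 0.7263356 , -0.06996218]))
(np.float64(0.18176564653456273), np.float64(156.5), np.float64(0.5282964692455306), array([ 0.7263356 , -0.06996218]))
```

Scene and side disagree by about 12 mm on every object. I'll check each camera against the bench plane and then take the wrist camera as referee.

```bash
python3 - <<'E'
from h import *
for n in ("scene","side"):
    z=np.load(f"pics/{n}0.npz");p,d=z['p'].astype(int),z['d'];W=cloud(n,d)
    m=(d>0)&(abs(W[...,2])<.02)&(abs(W[...,1])<.7)&(W[...,0]>.1)&(W[...,0]<1)
    Q=W[m]
    A=np.c_[Q[:,:2],np.ones(len(Q))]
    c,*_=np.linalg.lstsq(A,Q[:,2],rcond=None); r=Q[:,2]-A@c
    for _ in range(3):
        k=abs(r-np.median(r))<.005; c,*_=np.linalg.lstsq(A[k],Q[k,2],rcond=None); r=Q[:,2]-A@c
    print(n,c,k.sum(),r[k].std())
    # base foot: points near origin at low z
    m=(d>0)&(W[...,2]>.03)&(W[...,2]<.15)&(np.hypot(W[...,0],W[...,1])<.15)
    Q=W[m];
    from scipy.optimize import least_squares
    for lo,hi in((.05,.08),(.08,.11),(.11,.14)):
        K=Q[(Q[:,2]>lo)&(Q[:,2]<hi)]
        if len(K)<20: continue
        s=least_squares(lambda t:np.hypot(K[:,0]-t[0],K[:,1]-t[1])-t[2],[0,0,.08],loss='soft_l1',f_scale=.003)
        print(n,lo,len(K),np.round(s.x,4))
E
python3 - <<'E'
from h import *
# hover wrist camera over the region, high
for yaw in (-1.29,-0.4,0.4,1.2):
    q=solve_ik([.50,-.02,.52],[3.14159,0,yaw]); print(yaw,None if q is None else np.round(q,2))
E
```

```text
scene [ 9.48240484e-04 -6.54398469e-05 -1.79302434e-03] 95756 0.002207857312727793
scene 0.05 290 [ 0.0027 -0.0016  0.0695]
scene 0.08 267 [ 0.0027 -0.0012  0.068 ]
scene 0.11 299 [ 0.0022 -0.0017  0.0683]
side [ 0.00078051  0.00027004 -0.00030963] 89302 0.002005732894374174
side 0.05 367 [-0.0007  0.0018  0.0697]
side 0.08 510 [-0.0009  0.0019  0.0683]
side 0.11 550 [-0.0011  0.002   0.0682]
-1.29 [ 0.56  0.16 -0.73  1.3   0.11  1.73 -1.44]
-0.4 [ 0.61  0.17 -0.8   1.3   0.12  1.73 -0.56]
0.4 [ 0.65  0.18 -0.86  1.29  0.14  1.73  0.22]
1.2 [ 0.67  0.18 -0.88  1.29  0.14  1.73  1.02]
```

```bash
python3 - <<'E'
from h import *
command_gripper(0.0)
line_to([.19,-.56,.42],vel=.3)
move_to([.50,.03,.46],[np.pi,0,1.152])
o=get_obs();p,d=capture("wrist")
cv2.imwrite("pics/wrist1.png",p[:,:,::-1]); np.savez("pics/wrist1.npz",p=p,d=d,pos=o['tcp_pos'],ori=o['orientation'])
print(o['t'],o['tcp_pos'],o['orientation'],np.round(o['q'],2),o['force'])
p,d=capture("scene");cv2.imwrite("pics/scene1.png",p[:,:,::-1])
E
```

```text
5.4917 [0.50022633 0.02877446 0.45976917] [-3.14126667e+00  2.78807751e-04  1.14953511e+00] [ 0.56  0.17 -0.84  1.44  0.12  1.6   0.88] [-0.2421337   0.1437721  -0.47130451]
```

View pics/wrist1.png

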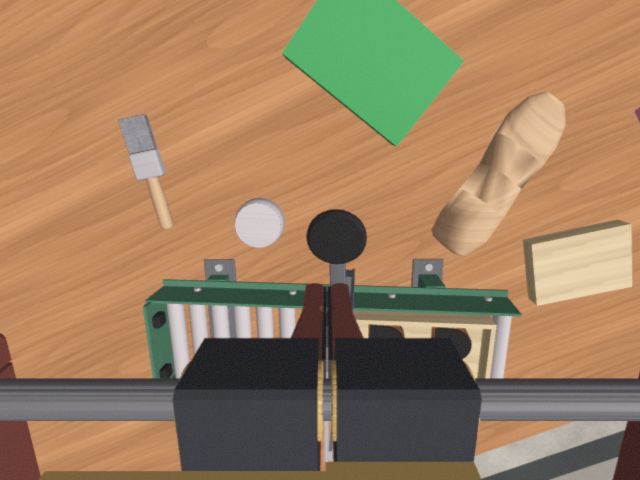

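View pics/scene1.png

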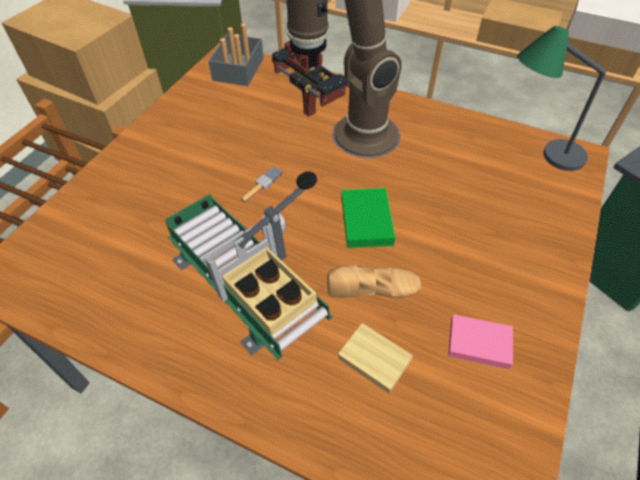

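```bash
python3 - <<'E'
from h import *
z=np.load("pics/wrist1.npz");p,d=z['p'].astype(int),z['d']
m=camera_model("wrist");f=240/np.tan(np.radians(m['vertical_fov']/2))
v,u=np.mgrid[:480,:640]
P=np.stack([(u-m['cx'])/f*d,(v-m['cy'])/f*d,d,np.ones_like(d)],-1)@m['mount'].T
Rt=R.from_euler('xyz',z['ori']).as_matrix(); W=P[...,:3]@Rt.T+z['pos']
dark=(p.max(2)<50)&(v<275)&(v>195)&(abs(u-336)<45)
n,l,st,ce=cv2.connectedComponentsWithStats(dark.astype(np.uint8)); i=1+st[1:,4].argmax(); print(st[i],ce[i])
k=(l==i)&(d>0);Q=W[k];
K=Q[(Q[:,2]>.235)&(Q[:,2]<.29)]
print(len(Q),np.round(np.median(K,0),4),np.round(K.min(0),3),np.round(K.max(0),3))
c=np.median(K,0);_,_,vt=np.linalg.svd(K-c);nn=vt[2]*np.sign(vt[2][2]);print(nn,np.degrees(np.arccos(nn[2])),np.degrees(np.arctan2(nn[1],nn[0])))
r,g,b=p[...,0],p[...,1],p[...,2]
gm=(d>0)&(g>r*1.35)&(g>b*1.05)&(g<130)&(W[...,2]>.05)&(W[...,2]<.13)&(v>270)&(v<320)
G=W[gm]; a=np.polyfit(G[:,1],G[:,0],1); rot=np.degrees(np.arctan(-a[0])); print('lane yaw ~',rot,gm.sum())
bm=(d>0)&(abs(W[...,2])<.02)&(v<110); print('bench z',np.median(W[bm][:,2]))
for nm,px in(("tin",(259,222)),("green",(372,70))): print(nm,np.round(W[px[1],px[0]],3))
# side frame far ends
ex=np.array([np.cos(np.radians(rot)),np.sin(np.radians(rot))]);ey=np.array([-ex[1],ex[0]])
print('frame x',np.percentile(G[:,:2]@ex,[1,50,99]),'y',np.percentile(G[:,:2]@ey,[0,1,99,100]), 'plate',c[:2]@ex,c[:2]@ey)
E
```

```text
[ 308  210   56   54 1848] [333.74350649 237.36742424]
1839 [0.5214 0.0247 0.2709] [0.496 0.    0.263] [0.549 0.051 0.278]
[ 0.16914177 -0.16746967  0.97125948] 13.769895411065624 -44.71538796159417
lane yaw ~ -23.448824427607178 5248
bench z 0.001622799031388067
tin [ 0.515 -0.091  0.037]
green [0.389 0.144 0.041]
frame x [0.60586942 0.61629819 0.6354438 ] y [-0.04245766 -0.03779554  0.48297188  0.48919925] plate 0.4685614221819457 0.23014613594132996
```

The wrist view shows the plate at pixel (336,236). Its world positions are:

| Source | Plate centre (m) |
|---|---|
| Wrist | (0.522, 0.025) |
| Scene | (0.531, 0.029) |
| Side | (0.519, 0.037) |
| From the lane frame | (0.518, 0.033) |

The mean of about (0.522, 0.029) lies well inside the 28 mm radius. Next I'll press in small steps while watching the force.

```bash
cat >> h.py <<'E'
REST=np.array([.522,.029,.270]); PRES=np.array([.517,.037,.208])
def arc(z):
    s=np.clip((REST[2]-z)/(REST[2]-PRES[2]),0,1.1); c=REST+(PRES-REST)*s
    c[:2]+=np.array([-.917,.398])*.0035*4*s*(1-s) if s<1 else 0
    c[2]=z; return c
E
python3 - <<'E'
from h import *
move_to(arc(.31),[np.pi,0,1.152])
b=get_obs()['force']; print(get_obs()['t'],get_obs()['tcp_pos'])
for z in list(np.arange(.28,.214,-.01)):
    line_to(arc(z),vel=.08); o=get_obs(); print(round(z,3),np.round(o['tcp_pos'],4),np.round(o['force']-b,1))
z=.213
while z>.196:
    line_to(arc(z),vel=.05); o=get_obs(); F=o['force']-b; print(round(z,4),np.round(o['tcp_pos'],4),np.round(F,1),round(o['t'],2))
    if np.linalg.norm(F)>14: break
    z-=.002
for n in ("scene","side","wrist"):
    p,d=capture(n); cv2.imwrite(f"pics/{n}2.png",p[:,:,::-1])
E
```

```text
6.25 [0.52253381 0.02910032 0.31114725]
0.28 [0.5221 0.0291 0.2802] [-0.2 -0.  -0.8]
0.27 [0.5224 0.029  0.2701] [ 1.6 -0.6  1.2]
0.26 [0.5195 0.031  0.2602] [ 1.6 -0.7  2.4]
0.25 [0.5175 0.0328 0.2501] [ 0.5 -1.   2.2]
0.24 [0.5163 0.0342 0.2403] [-0.1 -0.9  3.6]
0.23 [0.5159 0.0354 0.2304] [-0.5 -1.5  3.5]
0.22 [0.516  0.0363 0.2204] [-0.8 -1.2  4.3]
0.213 [0.5166 0.0367 0.2135] [-0.3 -0.6  4.2] 8.72
0.211 [0.5168 0.0368 0.2115] [-0.7 -1.5  4.7] 8.97
0.209 [0.517  0.0369 0.2099] [-1.9 -2.4  8.3] 9.22
0.207 [0.5172 0.0369 0.209 ] [-6.2 -2.9 17.7] 9.47
```

```bash
python3 - <<'E'
from h import *
wait(0.5)
for n in ("scene","side"):
    p,d=capture(n); cv2.imwrite(f"pics/{n}3.png",p[:,:,::-1])
a=cv2.imread("pics/scene2.png")[130:380,120:420];b=cv2.imread("pics/scene3.png")[130:380,120:420];c=cv2.imread("pics/side3.png")[120:370,170:470]
cv2.imwrite("pics/m3.png",cv2.resize(np.hstack([b,c]),None,fx=1.33,fy=1.33))
o=get_obs();print(o['t'],o['tcp_pos'],o['force'])
E
```

```text
10.225 [0.51723652 0.03690889 0.20896556] [-6.35247578 -2.88559735 17.33415269]
```

View pics/m3.png

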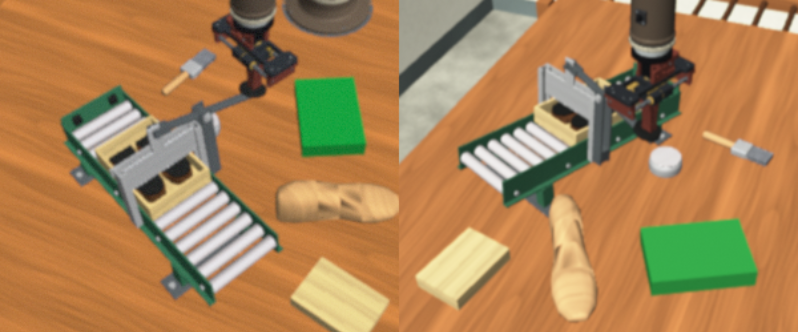

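The montage shows the gate raised at (165,165) and the tray halfway under it, rolling toward the buffers. I'll keep holding.

```bash
python3 - <<'E'
from h import *
wait(2.0); im=[]
for i in range(2):
    wait(.4); p,d=capture("scene"); im.append(p[130:380,120:420,::-1])
np.savez("pics/s4.npz",p=p,d=d)
cv2.imwrite("pics/m4.png",cv2.resize(np.hstack(im),None,fx=1.33,fy=1.33))
o=get_obs();print(o['t'],o['tcp_pos'],o['force'], np.abs(im[0].astype(int)-im[1]).mean())
E
```

```text
13.125 [0.51722557 0.03690136 0.20894374] [-6.43314759 -2.53109023 18.41566215] 2.4864711111111113
```

View pics/m4.png

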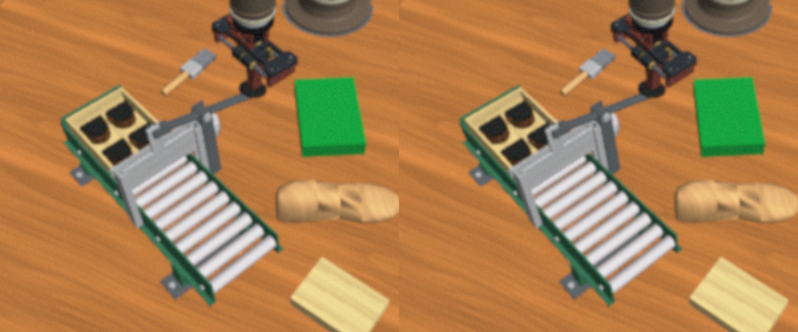

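The tray now sits at the low end, around (120,120), in both frames taken 0.45 s apart, so it is at rest and clear of the gate. I'll let the lever up along its arc and then back off.

```bash
python3 - <<'E'
from h import *
for z in (.225,.245,.262,.275,.30):
    line_to(arc(z),vel=.08); o=get_obs(); print(z,np.round(o['force'],1),round(o['t'],2))
line_to([.515,.03,.42],vel=.2)
move_to([.40,-.15,.45],[np.pi,0,1.152])
wait(.4)
im=[]
for n in ("scene","side"):
    p,d=capture(n); np.savez(f"pics/{n}5.npz",p=p,d=d); im.append(p[...,::-1])
cv2.imwrite("pics/m5.png",cv2.resize(np.hstack([im[0][130:380,120:420],im[1][120:370,170:470]]),None,fx=1.33,fy=1.33))
# changes vs start, bystanders
for n in("scene","side"):
    a=np.load(f"pics/{n}0.npz");W0=cloud(n,a['d']);b=np.load(f"pics/{n}5.npz");W1=cloud(n,b['d'])
    M=np.load("pics/masks.npz")
    for nm in("last","tin","brush","palm","gate"):
        if n+nm in M:
            m=M[n+nm]&(a['d']>0)&(b['d']>0); print(n,nm,np.round(np.median(np.abs(W0[m]-W1[m]),0),4),np.abs(a['p'][m].astype(int)-b['p'][m]).mean().round(1))
# plate now, scene
p=np.load("pics/scene5.npz")['p'].astype(int)
m=(p.sum(2)<150)&(W1[...,2]>.23) if 0 else None
o=get_obs();print(o['t'],o['tcp_pos'],np.round(o['force'],1))
E
```

```text
0.225 [-1.7 -0.7  5.3] 13.5
0.245 [-1.3 -0.5  3.6] 13.9
0.262 [ 0.6 -1.1  3.8] 14.27
0.275 [-0.4 -0.  -0. ] 14.58
0.3 [ 0.1 -0.7 -0.3] 15.05
scene last [0.0014 0.0003 0.0022] 2.2
scene tin [0.0015 0.0009 0.0021] 2.2
scene brush [0.002  0.0014 0.0025] 2.3
scene palm [0.0013 0.0008 0.0017] 3.3
scene gate [0.0013 0.0011 0.0023] 5.5
side last [0.0008 0.0015 0.0019] 1.1
side tin [0.0008 0.0027 0.0024] 1.3
side brush [0.0004 0.0028 0.0023] 1.2
side palm [0.0008 0.0021 0.0016] 8.5
side gate [0.0011 0.0022 0.0017] 5.0
17.1667 [ 0.40014122 -0.14978764  0.44992228] [0.2 0.6 0.6]
```

View pics/m5.png

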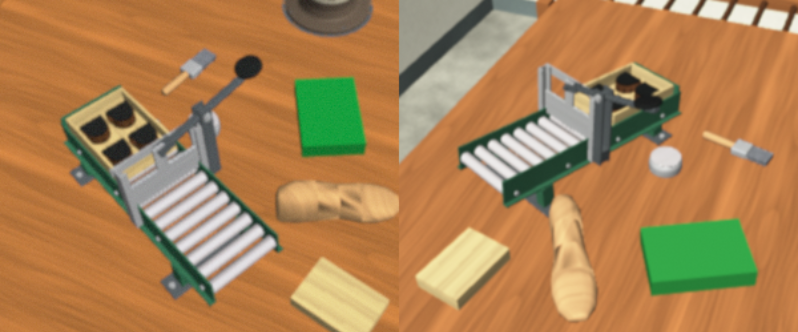

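The tray is at the buffers, around (120,120). The gate is down behind it at (165,175) and the lever plate is back up at (247,67). The last, tin and brush are unchanged.

```bash
python3 -c "
from station import *
print(hand_in(), get_obs()['t'])"
```

```text
the job is handed in; nothing more can be done
the job is handed in; nothing more can be done
```

The job is done and handed in at about 17 s of the 34 s allowed. With the shut fingertips I pressed the palm plate down to its stop, which took at most about 18 N, and held it there. The tray rolled under the raised gate to the buffers, and then I let the lever up along its arc and moved the arm clear.

**Last checks:**
- **Tray:** it is at rest at the low end, judged from two pictures 0.45 s apart.
- **Gate and plate:** both read within about 2 mm of their starting positions, so the gate is shut and the lever is up.
- **Last, tin and brush:** they have not moved, within camera noise of up to about 3 mm.
- **Contact:** the wrist force is back near zero, and the robot is touching nothing.

**One disagreement:** the scene, side and wrist cameras put the plate centre up to about 12 mm apart. I aimed at their mean, well inside the 28 mm plate radius, and the press worked from there.

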